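Set the inspection mirror on its sloped rests and slide it up to the press

TASK

Take the longer of the two flat framed mirrors off its wooden rack, holding it only by its long side edges with nothing touching the glass, and lay it glass up on the carriage's two narrow sloped rests, its lower short edge against the lip, and let go. Then, by its black handle, slide the carriage gently all the way to its end stop at the small red press, with the mirror still seated. Leave the shorter mirror and the other things on the bench where they are.

Things in the scene. Friction and masses are not known exactly. Their poses are not given: they have to be found in the camera images.
- mirror: the longer flat mirror: black plate 130 (x) x 60 (y) x 8 mm, square edges, glass sheet on top (see mirror_glass), about 0.15 kg. Origin: centre of the underside; x along its length, y across its width (grip across y, on the long edges), z out of the glass. It starts glass up, level, underside 50 mm above the table, on rack_a. Either short edge may go to the lip
- mirror_glass: the glass sheet of the longer mirror, 118 x 48 mm, standing 1.5 mm proud of the black plate and leaving a 6 mm border all round. Origin: its centre, 8.5 mm above the mirror's underside; axes as the mirror's
- rack_a: fixed wooden rack under the longer mirror: board 120 x 90 x 10 mm with two bearers 80 mm long, 8 mm wide, 40 mm high, centred 14 mm either side of the middle, so below the mirror's long edges 40 mm is free. Origin: centre of the underside, on the table; x along the bearers
- short_mirror: the shorter mirror, same make, 90 x 60 x 8 mm, on a second, like rack; to be left alone. Origin: centre of the underside, x along its length
- rest (a point): sloped rests: two steel ribs 8 mm wide, 125 long, 28 apart centre to centre, at 25 degrees; a lip 36 mm wide, 7 high across the lower end. Origin: where the seated mirror's origin belongs, on the plane of the ribs' tops, 65 mm from the lip, 118 mm above the table. x up the slope, y level, the carriage's way home, z normal, up. Outside the ribs free down to 42 mm
- carriage (a joint): travel of the carriage along the slideway in m: 0 at the outer end, 0.120 at the end stop by the press (home); about 3 N of friction
- handle (a point): middle of the black round knob of the carriage's handle: vertical, 26 mm diameter, 34 mm high, its top 112 mm above the table (the point is at 95 mm); 97 mm from the rests' middle on the side away from the press
- oil: bystander: oil bottle 52 mm wide, 120 mm tall; origin at its underside
- die: bystander: steel press die 44 mm wide, 75 mm tall; origin at its underside
- wrench: bystander: wrench 170 mm long, lying; origin at its underside
- screwdriver: bystander: screwdriver 190 mm long, lying; origin at its underside
- cup: bystander: open metal cup 72 mm wide, 80 mm tall; origin at its underside
- collar: bystander: flat steel ring 64 mm across, 18 mm high; origin at its underside

How it is judged:
By the outcome, as a careful person would: the job done as asked, in the order asked, and still so for the second after the job is handed in, with the robot touching nothing.
It also fails if it takes over 58 s, if anything falls off the work surface, if the arm or the gripper's body presses on something with over 40 N, if the wrist force passes 120 N, or if a joint passes its speed limit or range.

ROBOT

A 7-joint arm with a two-finger parallel gripper is mounted at the origin on the work surface. World frame = base frame: x ahead of the robot, y to its left, z up, the work surface at z = 0. Lengths are in m, angles in degrees, forces in N, time in s.
With the tool pointing down it reaches from about 0.4 to 0.925 m from the base axis. Payload 4.1 kg.
Tool frame: the origin (TCP) lies between the finger pads; the fingertips stand 25 mm ahead of it and the grasp point (between the pads) lies 6 mm ahead of it; z points along the fingers, y is the line along which they close (so a half turn about z gives the same grasp; the last joint's range is limited). The gripper opens to 85 mm and grips with 20 to 120 N. Pads are 22 mm wide; open, the fingers measure 114 mm over their backs; the gripper's body (76 mm by 85 mm) begins 54 mm behind the grasp point. The pads swing forward as they close: fully open they stand 13 mm farther back than shut.
Start: joints at [61.135, 22.827, 2.584, 88.041, -1.071, 69.15, -2.905], TCP at [0.256, -0.597, 0.256] pointing down, gripper open.
Joint ranges: [-161.44, 161.44], [-28.35, 127.94], [-78.24, 83.42], [0, 140.83], [-78.03, 258.03], [13.02, 114.36], [-168.23, 168.23]. Speed limits (degrees/s): [147.25, 147.25, 180, 180, 180, 180, 180].

INTERFACE

Orientations are given as a 3x3 rotation matrix whose columns are the frame's x, y, z axes.
In Python, from cell import sensors, eyes, workorder gives the robot as it stands.
- The arm moves only by the tool step_arm, never from a script. Its argument "motion" is a list of rows, each an object with "slide": the shift along the world's x, y, z scaled (see below), a list of three; "roll": the turn about the world's z scaled (see below). In form: [{"slide": [tx, ty, tz], "roll": roll}, ...]. A call has 1 to 8 rows; each row shifts and turns the commanded pose from where the row before left it; what a row does not reach is not made up. The controller multiplies each number of a shift by 120 mm and each number of a turn by 360 degrees. A row lasts 1/12 s, in which the tool goes at most 41.7 mm and 7.16 degrees, less where a joint would pass 70% of its speed; a pose out of reach is approached as far as the arm can. A call with a number of a shift or a turn outside -1 to 1 is refused whole. A call with a gripper value outside its range is refused whole. "claw" is the opening, from -1 (shut) to 1 (fully open), set as the call begins (left out, the last holds). The fingers move at their own pace and stop on an object; "squeeze" is the grip in N (left out, the last holds). Time passes only in rows, so rows that do not move let the fingers close. It gives the time, the measured TCP pose, the force, the opening and the grip force at its end, in the units of the state.
- sensors.get_state(): the state, without advancing time (a new reading comes with each control period).
- eyes.snapshot(name): name is "side" or "top" or "wrist"; returns a dict with "image" (420x560x3 uint8, red, green, blue), "mtx" (3x3 intrinsics, pixels), "position" and "attitude" of the camera in the world; the wrist camera has in their place "hand_eye" (4x4, takes a point from camera to tool coordinates, whose origin is the TCP and whose axes are the flange's). Camera axes: x right, y down, z forward; pixel columns grow to the right and rows downward; lengths in m; the calibration is good to about 2 mm. The wrist camera is an equidistant fisheye: a pixel r from the principal point sees the ray r / f radians off the axis. A picture is of the moment at which its call begins: read the wrist's pose just before it. There is no depth.
- workorder.job_done(): hands the job in; it is judged then, once.
The state is a dict: "t": time; "joint_pos": joint angles; "qvel": joint speeds; "effort": joint torques, N m; "tcp_pos": TCP position; "tcp_rot": TCP orientation; "wrist_force": force on the tool from outside, world axes, zero at the start; "torque": the same for the moment, N m; "width": finger opening in m; "grip_force": force on a finger pad.
Only numpy, scipy, OpenCV 4.12 (cv2) and the standard library are available. Lean on these libraries where they do the work, as an engineer would, in place of code of your own. Each camera call takes 0.05 s, during which the arm holds its last target. There are 200 camera calls.

## Working session

There is one attempt and no reset: what is moved stays moved. The work goes in short steps, Python scripts to look and compute and a tool call to move; the robot and the scene stay as the last step left them, time stands still between calls to the robot, and variables do not carry over. Pictures are saved under pics/ and viewed, at most 10 in all, crops included, and the job is handed in when it is done.

Besides the shell and the picture viewer there is one more tool, called after ">>>" as a command line: name --argument value ..., lists and objects as JSON in quotes. step_arm: Moves the arm, as the interface text tells. Its arguments: {"type":"object","properties":{"motion":{"type":"array","items":{"type":"object","properties":{"slide":{"type":"array","items":{"type":"number"}},"roll":{"type":"number"}}}},"claw":{"type":"number"},"squeeze":{"type":"number"}},"required":["motion"]}

```bash
ls; mkdir -p pics; python3 - <<'E'
from cell import sensors, eyes
import cv2,numpy as np
s=sensors.get_state()
for k in ('t','tcp_pos','tcp_rot','width'):print(k,np.round(s[k],3).tolist())
for n in("side","top"):
    d=eyes.snapshot(n);cv2.imwrite(f"pics/{n}0.png",d["image"][:,:,::-1]);np.savez(f"pics/{n}0.npz",**d)
    print(n,np.round(d["mtx"],1).tolist(),np.round(d["position"],3),np.round(d["attitude"],3).tolist())
E
```

```text
pics
t 0.0
tcp_pos [0.256, -0.597, 0.255]
tcp_rot [[0.919, 0.394, -0.001], [0.394, -0.919, 0.002], [-0.0, -0.002, -1.0]]
width 0.085
side [[490.9, 0.0, 279.6], [0.0, 490.9, 208.9], [0.0, 0.0, 1.0]] [ 0.249 -1.109  0.766] [[0.962, -0.137, 0.235], [-0.272, -0.482, 0.833], [-0.001, -0.865, -0.501]]
top [[507.6, 0.0, 275.3], [0.0, 507.6, 206.5], [0.0, 0.0, 1.0]] [0.263 0.011 1.632] [[-0.018, -0.982, 0.189], [-1.0, 0.02, 0.013], [-0.017, -0.189, -0.982]]
```

View pics/side0.png

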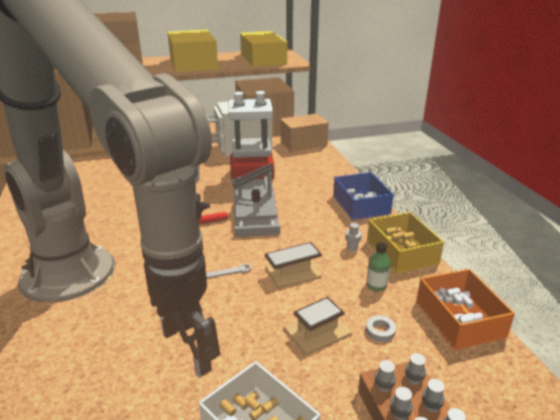

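View pics/top0.png

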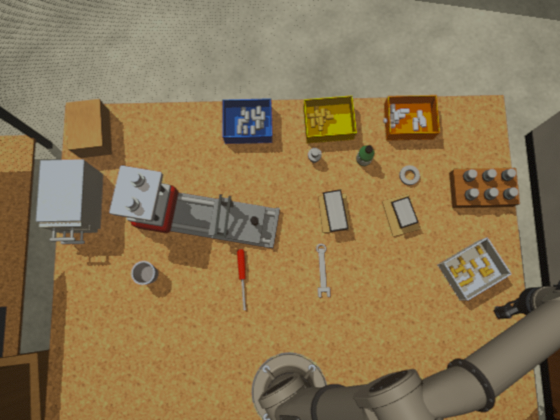

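The side view shows the longer mirror at (293,256), the carriage at (255,200) and the red press behind it. In the top view the longer mirror is at (336,210), its handle at (254,220), the rests at about (226,213), and the press at (140,195). I'll zoom in on these next.

```bash
python3 - <<'E'
import cv2,numpy as np
a=cv2.imread("pics/top0.png")[170:260,190:360];b=cv2.imread("pics/side0.png")[155:290,215:335]
a=cv2.resize(a,None,fx=4.7,fy=4.7,interpolation=cv2.INTER_CUBIC);b=cv2.resize(b,None,fx=4.4,fy=4.4,interpolation=cv2.INTER_CUBIC)
cv2.imwrite("pics/top0c.png",a);cv2.imwrite("pics/side0c.png",b);print(a.shape,b.shape)
E
```

```text
(423, 799, 3) (594, 528, 3)
```

View pics/top0c.png

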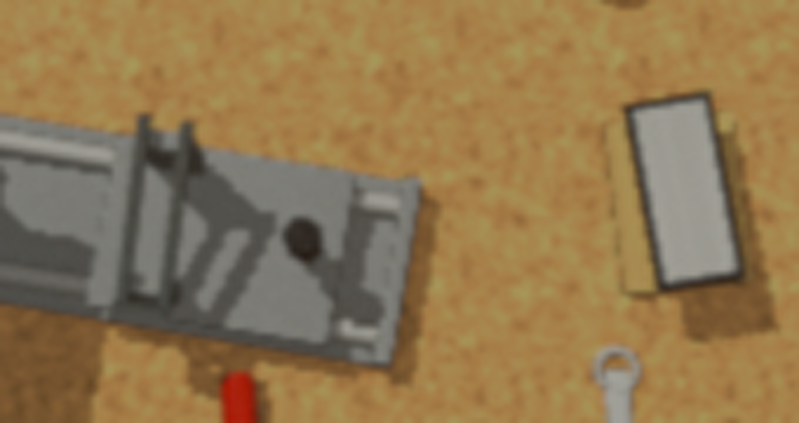

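View pics/side0c.png

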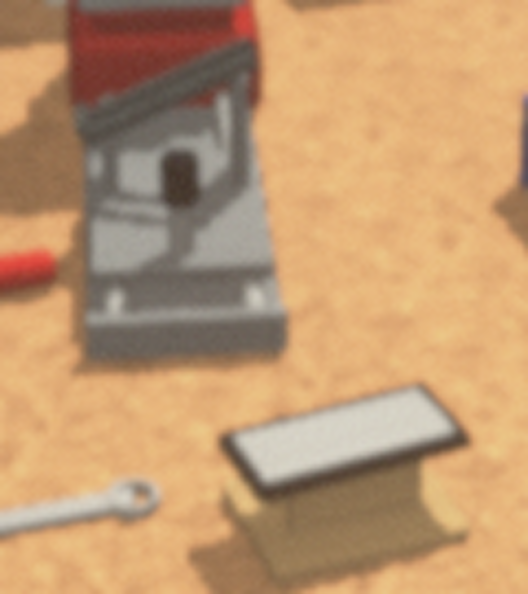

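The top crop gives mirror corners at (627,106), (708,93), (742,274) and (662,289), the knob top at (302,236), and rib upper ends at (143,117) and (187,125). The side crop gives mirror corners at (222,437), (422,385), (468,438) and (268,493), and the knob top at (180,157).

```bash
cat > h.py <<'E'
import numpy as np
def ray(d,p):
    v=np.linalg.inv(d["mtx"])@[p[0],p[1],1.]; v=d["attitude"]@v
    return np.array(d["position"]),v/np.linalg.norm(v)
def tri(rays):
    A=sum(np.eye(3)-np.outer(v,v) for o,v in rays);b=sum((np.eye(3)-np.outer(v,v))@o for o,v in rays)
    x=np.linalg.solve(A,b);return x,[np.linalg.norm((np.eye(3)-np.outer(v,v))@(x-o))*1e3 for o,v in rays]
def atz(d,p,z):
    o,v=ray(d,p);return o+v*(z-o[2])/v[2]
E
python3 - <<'E'
from h import *
T=np.load("pics/top0.npz");S=np.load("pics/side0.npz")
t=lambda x,y:(x/4.7+190-.4,y/4.7+170-.4); s=lambda x,y:(x/4.4+215-.4,y/4.4+155-.4)
P={"HH":((627,106),(422,385)),"HL":((708,93),(468,438)),"LL":((742,274),(268,493)),"LH":((662,289),(222,437)),"knobtop":((302,236),(180,157)),
"ribUpOuter":((187,125),(250,45)),}
R={}
for k,(a,b) in P.items():
    x,e=tri([ray(T,t(*a)),ray(S,s(*b))]);R[k]=x;print(k,np.round(x,4),np.round(e,1))
q=[atz(T,t(*P[k][0]),.058) for k in("HH","HL","LL","LH")];c=np.mean(q,0)
print("plane.058",c); v=q[0]+q[1]-q[2]-q[3];print("yaw",np.degrees(np.arctan2(v[1],v[0])),np.linalg.norm(v)/2)
q=[atz(S,s(*P[k][1]),.058) for k in("HH","HL","LL","LH")];print(np.mean(q,0));v=q[0]+q[1]-q[2]-q[3];print("yaw",np.degrees(np.arctan2(v[1],v[0])),np.linalg.norm(v)/2)
k=atz(T,t(302,236),.112);print("knob",k,atz(S,s(180,157),.112))
# rests direction: slideway edge lines from top at table plane-ish
a=atz(T,t(420,183),.04);b=atz(T,t(150,133),.04);print("way yaw",np.degrees(np.arctan2(*(b-a)[:2][::-1])))
a=atz(T,t(390,365),.04);b=atz(T,t(100,315),.04);print("way yaw",np.degrees(np.arctan2(*(b-a)[:2][::-1])))
for n,u,l in(("in",(143,117),(130,297)),("out",(187,125),(170,300))):
    a=atz(T,t(*u),.118+.0254);b=atz(T,t(*l),.118-.0275);print(n,a,b,np.degrees(np.arctan2(*(a-b)[:2][::-1])))
E
```

```text
HH [ 0.6095 -0.1198  0.0584] [0.6 0.6]
HL [ 0.6179 -0.1749  0.0565] [0.8 0.8]
LL [ 0.495  -0.1925  0.0555] [1.6 1.6]
LH [ 0.4843 -0.1385  0.0583] [0.3 0.3]
knobtop [0.5166 0.0973 0.1119] [1. 1.]
ribUpOuter [0.5827 0.1675 0.1516] [0.8 0.8]
plane.058 [ 0.55068739 -0.15615728  0.058     ]
yaw 8.290818550736365 0.1256156706734011
[ 0.5521902  -0.15743745  0.058     ]
yaw 8.675727679822039 0.1252773331455958
knob [0.51558409 0.09740301 0.112     ] [0.51754561 0.09723644 0.112     ]
way yaw 78.14573964302029
way yaw 79.08521391072526
in [0.58950973 0.19660388 0.1434    ] [0.48111339 0.21132305 0.0905    ] -7.732916063413817
out [0.58368446 0.16843487 0.1434    ] [0.47861995 0.18517682 0.0905    ] -9.053920251191196
```

>>> step_arm --motion '[{"slide":[0.154,0.229,0],"roll":-0.00256},{"slide":[0.154,0.229,0],"roll":-0.00256},{"slide":[0.154,0.229,0],"roll":-0.00256},{"slide":[0.154,0.229,0],"roll":-0.00256},{"slide":[0.154,0.229,0],"roll":-0.00256},{"slide":[0.154,0.229,0],"roll":-0.00256},{"slide":[0.154,0.229,0],"roll":-0.00256},{"slide":[0.154,0.229,0],"roll":-0.00256}]' --claw 1

```text
t: 0.77
tcp_pos: [0.4043, -0.376, 0.256]
tcp_rot: [[0.962, 0.272, -0.001], [0.272, -0.962, 0.0], [-0.0, -0.0, -1.0]]
wrist_force: [0.3, -0.5, -0.7]
width: 0.0856
grip_force: 0.0
```

>>> step_arm --motion '[{"slide":[0.154,0.229,-0.04],"roll":-0.00256},{"slide":[0.154,0.229,-0.04],"roll":-0.00256},{"slide":[0.154,0.229,-0.04],"roll":-0.00256},{"slide":[0.154,0.229,-0.04],"roll":-0.00256},{"slide":[0.154,0.229,-0.04],"roll":-0.00256},{"slide":[0.154,0.229,-0.04],"roll":-0.00256},{"slide":[0.154,0.229,-0.04],"roll":-0.00256},{"slide":[0.154,0.229,-0.04],"roll":-0.00256}]'

```text
t: 1.43
tcp_pos: [0.5521, -0.1563, 0.2174]
tcp_rot: [[0.989, 0.146, -0.001], [0.146, -0.989, -0.0], [-0.001, -0.0, -1.0]]
wrist_force: [0.6, 0.3, -0.1]
width: 0.0856
grip_force: 0.0
```

>>> step_arm --motion '[{"slide":[0,0,0]},{"slide":[0,0,0]}]'

```text
invalid input
```

```bash
python3 - <<'E'
from cell import sensors, eyes
import cv2,numpy as np
s=sensors.get_state()
for k in ('t','tcp_pos','tcp_rot','joint_pos'):print(k,np.round(s[k],4).tolist())
d=eyes.snapshot("wrist");cv2.imwrite("pics/w1.png",d["image"][:,:,::-1]);np.savez("pics/w1.npz",tcp=s["tcp_pos"],rot=s["tcp_rot"],**d)
print(d["mtx"],d["hand_eye"])
E
```

```text
t 1.4333
tcp_pos [0.5521, -0.1563, 0.2174]
tcp_rot [[0.9893, 0.1461, -0.0007], [0.1461, -0.9893, -0.0001], [-0.0007, -0.0, -1.0]]
joint_pos [20.5847, 17.2289, -11.0864, 101.1205, 3.708, 62.0396, -73.3557]
[[325.1922621    0.         280.26222015]
 [  0.         325.1922621  203.61386507]
 [  0.           0.           1.        ]] [[ 7.42940095e-04 -9.54800355e-01 -2.97246917e-01  7.53526056e-02]
 [ 9.99998728e-01  1.12880759e-03 -1.12649356e-03  1.32894736e-03]
 [ 1.41111103e-03 -2.97245702e-01  9.54799980e-01 -1.17845434e-01]
 [ 0.00000000e+00  0.00000000e+00  0.00000000e+00  1.00000000e+00]]
```

View pics/w1.png

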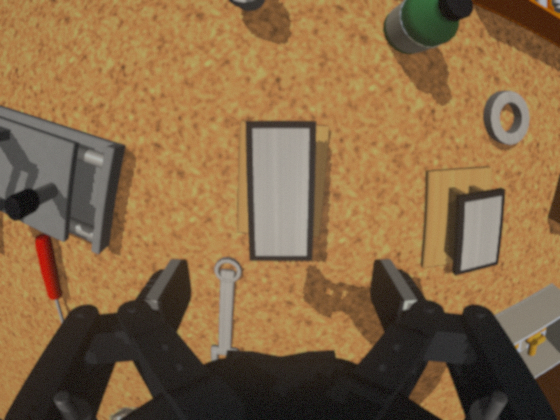

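Wrist view: the mirror is centred with corners at (247,122), (315,121), (311,259) and (250,261). The knob is at (20,203).

```bash
cat >> h.py <<'E'
def wray(d,p):
    K=d["mtx"];u=np.array([(p[0]-K[0,2])/K[0,0],(p[1]-K[1,2])/K[1,1]]);r=np.linalg.norm(u)+1e-12
    v=np.r_[np.sin(r)*u/r,np.cos(r)];H=d["hand_eye"];R=d["rot"]
    return R@H[:3,3]+d["tcp"],R@(H[:3,:3]@v)
def watz(d,p,z):
    o,v=wray(d,p);return o+v*(z-o[2])/v[2]
E
python3 - <<'E'
from h import *
d=dict(np.load("pics/w1.npz"));T=np.load("pics/top0.npz");S=np.load("pics/side0.npz")
w=[(247,122),(315,121),(311,259),(250,261)];tt=[(627,106),(708,93),(742,274),(662,289)];ss=[(422,385),(468,438),(268,493),(222,437)]
t=lambda x,y:(x/4.7+190-.4,y/4.7+170-.4); s=lambda x,y:(x/4.4+215-.4,y/4.4+155-.4)
q=[tri([wray(d,a),ray(T,t(*b)),ray(S,s(*c))]) for a,b,c in zip(w,tt,ss)]
for x in q:print(np.round(x[0],4),np.round(x[1],1))
p=np.array([watz(d,a,.058) for a in w]);print(p.mean(0));v=p[0]+p[1]-p[2]-p[3];print(np.degrees(np.arctan2(v[1],v[0])),np.linalg.norm(v)/2,np.linalg.norm(p[0]+p[3]-p[1]-p[2])/2)
E
```

```text
[ 0.6092 -0.1201  0.0587] [0.5 0.6 0.7]
[ 0.6178 -0.176   0.0572] [1.4 1.6 0.5]
[ 0.4935 -0.1945  0.0587] [2.5 2.6 2.7]
[ 0.4832 -0.139   0.0602] [1.8 0.9 1.6]
[ 0.54940659 -0.15814356  0.058     ]
8.252202868570436 0.12942067078843633 0.05802040252774056
```

>>> step_arm --motion '[{"slide":[-0.005,-0.003,-0.16],"roll":0},{"slide":[-0.005,-0.003,-0.16],"roll":0},{"slide":[-0.005,0,-0.16],"roll":0},{"slide":[0,0,-0.16],"roll":0},{"slide":[0,0,-0.16],"roll":0},{"slide":[0,0,-0.16],"roll":0},{"slide":[0,0,-0.16],"roll":0},{"slide":[0,0,-0.12],"roll":0}]'

```text
t: 2.15
tcp_pos: [0.5487, -0.1585, 0.0672]
tcp_rot: [[0.989, 0.147, -0.003], [0.147, -0.989, 0.001], [-0.002, -0.001, -1.0]]
wrist_force: [-0.3, 0.3, 0.5]
width: 0.0851
grip_force: 0.0
```

>>> step_arm --motion '[{"slide":[0,0,-0.05],"roll":0},{"slide":[0,0,-0.04],"roll":0},{"slide":[0,0,0],"roll":0}]'

```text
t: 2.4
tcp_pos: [0.5495, -0.1585, 0.0577]
tcp_rot: [[0.989, 0.147, -0.001], [0.147, -0.989, 0.0], [-0.001, -0.0, -1.0]]
wrist_force: [0.4, -0.3, 1.3]
width: 0.0856
grip_force: 0.0
```

>>> step_arm --motion '[{"slide":[0,0,0],"roll":0},{"slide":[0,0,0],"roll":0},{"slide":[0,0,0],"roll":0},{"slide":[0,0,0],"roll":0},{"slide":[0,0,0],"roll":0},{"slide":[0,0,0],"roll":0}]' --claw 0.3 --squeeze 25

```text
t: 2.9
tcp_pos: [0.5507, -0.1585, 0.0595]
tcp_rot: [[0.989, 0.147, 0.002], [0.147, -0.989, -0.0], [0.002, 0.001, -1.0]]
wrist_force: [-1.8, 1.4, 5.2]
width: 0.0596
grip_force: 27.7
```

>>> step_arm --motion '[{"slide":[0,0,0.04],"roll":0},{"slide":[0,0,0.1],"roll":0},{"slide":[0,0,0.2],"roll":0},{"slide":[0,0,0.24],"roll":0},{"slide":[0,0,0.24],"roll":0},{"slide":[0,0,0.24],"roll":0},{"slide":[0,0,0.2],"roll":0},{"slide":[0,0,0.08],"roll":0}]'

```text
t: 3.57
tcp_pos: [0.5516, -0.159, 0.2237]
tcp_rot: [[0.989, 0.147, 0.007], [0.147, -0.989, -0.002], [0.006, 0.003, -1.0]]
wrist_force: [0.2, 0.1, -1.0]
width: 0.0594
grip_force: 27.7
```

>>> step_arm --motion '[{"slide":[-0.007,0.08,0],"roll":-0.003},{"slide":[-0.007,0.15,0],"roll":-0.006},{"slide":[-0.007,0.18,0],"roll":-0.006},{"slide":[-0.007,0.18,0],"roll":-0.006},{"slide":[-0.007,0.18,0],"roll":-0.006},{"slide":[-0.007,0.18,0],"roll":-0.006},{"slide":[-0.007,0.15,0],"roll":-0.006},{"slide":[-0.007,0.08,0],"roll":-0.003}]'

```text
t: 4.23
tcp_pos: [0.5423, -0.0138, 0.2184]
tcp_rot: [[0.993, -0.114, -0.002], [-0.114, -0.993, 0.001], [-0.002, -0.001, -1.0]]
wrist_force: [-0.1, 1.1, -2.2]
width: 0.0597
grip_force: 27.7
```

>>> step_arm --motion '[{"slide":[0,0,0],"roll":0},{"slide":[0,0,0],"roll":0}]'

```text
t: 4.4
tcp_pos: [0.5427, -0.0169, 0.2186]
tcp_rot: [[0.993, -0.114, -0.001], [-0.114, -0.993, -0.001], [-0.001, 0.001, -1.0]]
wrist_force: [-0.3, -0.7, -1.6]
width: 0.0593
grip_force: 27.7
```

```bash
python3 - <<'E'
from cell import sensors, eyes
import cv2,numpy as np
s=sensors.get_state()
for k in ('t','tcp_pos','tcp_rot','joint_pos','wrist_force','torque'):print(k,np.round(s[k],4).tolist())
d=eyes.snapshot("wrist");cv2.imwrite("pics/w2.png",d["image"][:,:,::-1]);np.savez("pics/w2.npz",tcp=s["tcp_pos"],rot=s["tcp_rot"],**d)
E
```

```text
t 4.4
tcp_pos [0.5427, -0.0169, 0.2186]
tcp_rot [[0.9934, -0.1144, -0.0012], [-0.1144, -0.9934, -0.0007], [-0.0011, 0.0008, -1.0]]
joint_pos [8.5633, 14.2292, -13.3353, 105.0345, 3.7464, 61.2286, -102.7532]
wrist_force [-0.2533, -0.7137, -1.6327]
torque [-0.0539, 0.0226, -0.0029]
```

View pics/w2.png

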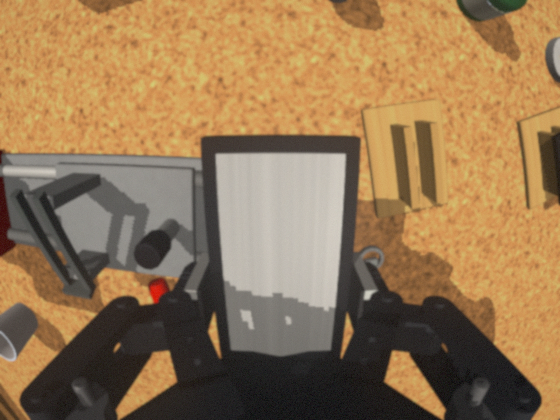

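The held mirror's far corners are at (203,138) and (358,138), and the rib upper ends at (18,192) and (45,200). The knob top is at (150,249), and the slideway edge runs from (60,153) to (200,158).

```bash
python3 - <<'E'
from h import *
d=dict(np.load("pics/w2.npz"));T=np.load("pics/top0.npz");S=np.load("pics/side0.npz")
t=lambda x,y:(x/4.7+190-.4,y/4.7+170-.4); s=lambda x,y:(x/4.4+215-.4,y/4.4+155-.4)
for c in[(203,138),(358,138)]:
    for dz in(.0,.003): print("mirror in tool",np.round(d["rot"].T@(watz(d,c,d["tcp"][2]-dz)-d["tcp"]),4))
for z in(.02,.04,.06):
    a,b=watz(d,(60,153),z),watz(d,(198,158),z);print(z,"way yaw",np.degrees(np.arctan2(*(a-b)[:2][::-1])))
print("knobtop",tri([wray(d,(150,249)),ray(T,t(302,236)),ray(S,s(180,157))]),watz(d,(150,249),.112))
print("ribUpOut",tri([wray(d,(45,198)),ray(T,t(187,125)),ray(S,s(250,45))]))
print("ribUpIn",tri([wray(d,(18,192)),ray(T,t(143,117))]))
E
python3 - <<'E'
import cv2
a=cv2.imread("pics/w2.png")[140:320,0:210];cv2.imwrite("pics/w2c.png",cv2.resize(a,None,fx=3.3,fy=3.3,interpolation=2))
E
```

```text
mirror in tool [ 0.0643 -0.0272 -0.0001]
mirror in tool [ 0.064  -0.0279  0.0029]
mirror in tool [ 0.0643  0.0299 -0.    ]
mirror in tool [0.064  0.0306 0.003 ]
0.02 way yaw 79.05197007655518
0.04 way yaw 79.05197007655518
0.06 way yaw 79.05197007655516
knobtop (array([0.51777862, 0.09589295, 0.10927251]), [np.float64(4.43696297242562), np.float64(2.4005804028645925), np.float64(3.0450908154107483)]) [0.52190922 0.09003069 0.112     ]
ribUpOut (array([0.5827024 , 0.16426538, 0.14678714]), [np.float64(8.433944802144826), np.float64(3.79423510202733), np.float64(5.825216853986499)])
ribUpIn (array([0.59066177, 0.19745641, 0.13334935]), [np.float64(1.0952849020983702), np.float64(1.0952849020986484)])
```

View pics/w2c.png

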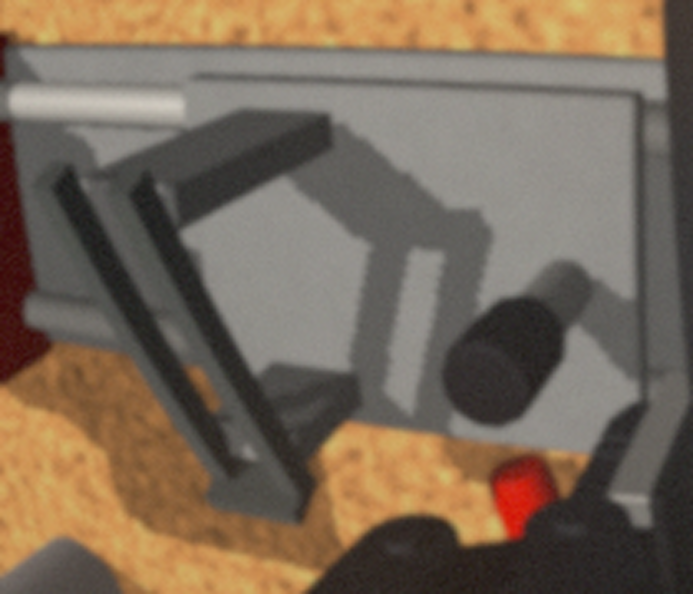

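The crop puts the knob top's centre at (487,385) and the rib upper ends at (50,180) and (120,183). The lip bar runs from (210,490) to (305,500).

```bash
python3 - <<'E'
from h import *
d=dict(np.load("pics/w2.npz"));T=np.load("pics/top0.npz");S=np.load("pics/side0.npz")
t=lambda x,y:(x/4.7+190-.4,y/4.7+170-.4); s=lambda x,y:(x/4.4+215-.4,y/4.4+155-.4)
w=lambda x,y:(x/3.3-.35,y/3.3+140-.35)
yaw=np.radians(79);way=np.array([np.cos(yaw),np.sin(yaw),0]);up=np.array([np.sin(yaw),-np.cos(yaw),0])
x,e=tri([wray(d,w(487,385)),ray(T,t(302,236)),ray(S,s(180,157))]);print("knobtop",x,np.round(e,1),watz(d,w(487,385),.112),"->rest",x+.097*way)
z=.118+.06*np.sin(np.radians(25))
o=tri([wray(d,w(120,183)),ray(T,t(187,125))]);i=tri([wray(d,w(50,180)),ray(T,t(143,117))])
print(o,i); m=(o[0]+i[0])/2; print("rest from rib tops",m-up*.06*np.cos(np.radians(25)), "sep",(o[0]-i[0]))
m=(watz(d,w(120,183),z)+watz(d,w(50,180),z))/2;print("wrist only",m-up*.0544)
m=(atz(T,t(187,125),z)+atz(T,t(143,117),z))/2;print("top only",m-up*.0544)
E
```

```text
knobtop [0.51609464 0.09599084 0.11219562] [1.6 1.5 1.3] [0.51558788 0.09444251 0.112     ] ->rest [0.53460312 0.19120867 0.11219562]
(array([0.58490522, 0.16901393, 0.13922619]), [np.float64(0.3391578079776292), np.float64(0.33915780797736234)]) (array([0.5898578 , 0.19695517, 0.13815981]), [np.float64(0.8322961273661943), np.float64(0.8322961273662527)])
rest from rib tops [0.53400213 0.19336046 0.138693  ] sep [-0.00495258 -0.02794124  0.00106638]
wrist only [0.5344801  0.18823466 0.1433571 ]
top only [0.53320591 0.19290432 0.1433571 ]
```

>>> step_arm --motion '[{"slide":[0,0.06,0],"roll":-0.001},{"slide":[0,0.14,0],"roll":-0.001},{"slide":[0,0.18,0],"roll":-0.001},{"slide":[0,0.18,0],"roll":-0.001},{"slide":[0,0.18,0],"roll":-0.001},{"slide":[0,0.18,0],"roll":-0.001},{"slide":[0,0.18,0],"roll":-0.001},{"slide":[0,0.18,0],"roll":-0.001}]'

```text
t: 5.12
tcp_pos: [0.5433, 0.1368, 0.219]
tcp_rot: [[0.986, -0.168, -0.0], [-0.168, -0.986, -0.0], [-0.0, 0.0, -1.0]]
wrist_force: [-0.2, 0.8, -1.6]
width: 0.059
grip_force: 27.7
```

>>> step_arm --motion '[{"slide":[0,0.18,0],"roll":-0.001},{"slide":[0,0.15,0],"roll":-0.001},{"slide":[0,0.09,0],"roll":-0.001},{"slide":[0,0.033,0],"roll":0},{"slide":[0,0,0],"roll":0},{"slide":[0,0,0],"roll":0}]'

```text
t: 5.62
tcp_pos: [0.5434, 0.1897, 0.2189]
tcp_rot: [[0.983, -0.186, -0.0], [-0.186, -0.983, -0.001], [-0.0, 0.001, -1.0]]
wrist_force: [0.0, -0.2, -1.3]
width: 0.0596
grip_force: 27.7
```

```bash
python3 - <<'E'
from cell import sensors, eyes
import cv2,numpy as np
s=sensors.get_state()
print(s['t'],s['tcp_pos'],np.round(s['tcp_rot'],4).tolist(),s['wrist_force'])
d=eyes.snapshot("wrist");np.savez("pics/w3.npz",tcp=s["tcp_pos"],rot=s["tcp_rot"],**d)
a=d["image"][:,:,::-1][:420,130:430];e=eyes.snapshot("side");np.savez("pics/s3.npz",**e)
b=cv2.resize(e["image"][80:220,200:310,::-1],None,fx=3,fy=3,interpolation=2)
cv2.imwrite("pics/c3.png",np.hstack([a,b]))
E
```

```text
5.6167 [0.54341906 0.18972637 0.21891227] [[0.9826, -0.1857, -0.0004], [-0.1857, -0.9826, -0.0012], [-0.0001, 0.0012, -1.0]] [ 0.04857845 -0.20967816 -1.25929871]
```

View pics/c3.png

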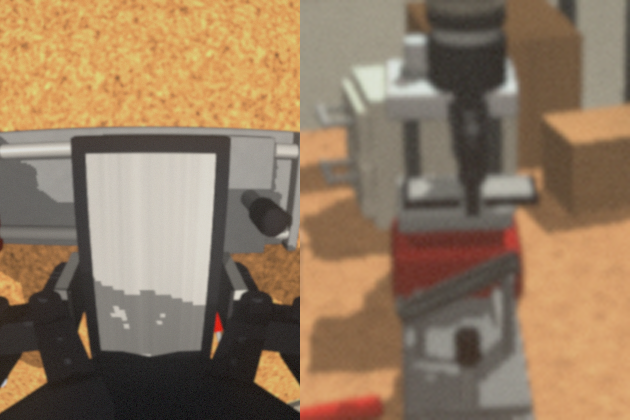

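The mirror hangs level over the rests and lines up with the slideway, so I'm lowering it.

>>> step_arm --motion '[{"slide":[0,0.003,-0.05],"roll":0},{"slide":[0,0.003,-0.08],"roll":0},{"slide":[0,0.004,-0.1],"roll":0},{"slide":[0,0,-0.1],"roll":0},{"slide":[0,0,-0.08],"roll":0},{"slide":[0,0,-0.05],"roll":0},{"slide":[0,0,-0.03],"roll":0},{"slide":[0,0,0],"roll":0}]'

```text
t: 6.38
tcp_pos: [0.5426, 0.192, 0.1591]
tcp_rot: [[0.983, -0.184, -0.002], [-0.184, -0.983, -0.001], [-0.002, 0.001, -1.0]]
wrist_force: [-0.0, -0.1, -2.1]
width: 0.0597
grip_force: 27.7
```

>>> step_arm --motion '[{"slide":[0,0,-0.012],"roll":0},{"slide":[0,0,-0.012],"roll":0},{"slide":[0,0,-0.012],"roll":0},{"slide":[0,0,-0.012],"roll":0},{"slide":[0,0,-0.012],"roll":0},{"slide":[0,0,-0.012],"roll":0},{"slide":[0,0,-0.012],"roll":0}]'

```text
t: 6.97
tcp_pos: [0.5434, 0.1923, 0.1509]
tcp_rot: [[0.983, -0.185, 0.0], [-0.185, -0.983, -0.0], [0.0, 0.0, -1.0]]
wrist_force: [-3.0, -1.4, 5.5]
width: 0.0596
grip_force: 28.3
```

>>> step_arm --motion '[{"slide":[0,0,-0.012],"roll":0},{"slide":[0,0,-0.012],"roll":0},{"slide":[0,0,-0.012],"roll":0},{"slide":[0,0,-0.012],"roll":0},{"slide":[0,0,-0.012],"roll":0},{"slide":[0,0,-0.012],"roll":0}]' --squeeze 20

```text
t: 7.47
tcp_pos: [0.5434, 0.1923, 0.1416]
tcp_rot: [[0.983, -0.184, 0.0], [-0.184, -0.983, 0.0], [0.0, -0.0, -1.0]]
wrist_force: [-2.0, -0.2, 4.8]
width: 0.0596
grip_force: 29.1
```

>>> step_arm --motion '[{"slide":[0,0,-0.012],"roll":0},{"slide":[0,0,-0.012],"roll":0},{"slide":[0,0,-0.012],"roll":0},{"slide":[0,0,-0.012],"roll":0}]'

```text
t: 7.8
tcp_pos: [0.544, 0.1922, 0.1361]
tcp_rot: [[0.983, -0.185, 0.002], [-0.185, -0.983, 0.0], [0.002, -0.001, -1.0]]
wrist_force: [0.7, -1.2, 4.8]
width: 0.0593
grip_force: 29.9
```

>>> step_arm --motion '[{"slide":[0,0,-0.01],"roll":0},{"slide":[0,0,-0.01],"roll":0},{"slide":[0,0,0],"roll":0}]'

```text
t: 8.05
tcp_pos: [0.5444, 0.1921, 0.1338]
tcp_rot: [[0.983, -0.185, 0.002], [-0.185, -0.983, 0.0], [0.002, -0.001, -1.0]]
wrist_force: [-0.2, -0.6, 5.9]
width: 0.0593
grip_force: 30.2
```

>>> step_arm --motion '[{"slide":[0,0,-0.008],"roll":0},{"slide":[0,0,-0.008],"roll":0},{"slide":[0,0,0],"roll":0}]'

```text
t: 8.3
tcp_pos: [0.5448, 0.1921, 0.1322]
tcp_rot: [[0.983, -0.185, 0.003], [-0.185, -0.983, 0.0], [0.003, -0.001, -1.0]]
wrist_force: [0.7, -0.3, 6.1]
width: 0.0593
grip_force: 30.6
```

>>> step_arm --motion '[{"slide":[0,0,-0.008],"roll":0},{"slide":[0,0,-0.008],"roll":0},{"slide":[0,0,0],"roll":0}]'

```text
t: 8.55
tcp_pos: [0.5448, 0.1924, 0.132]
tcp_rot: [[0.983, -0.185, 0.004], [-0.185, -0.983, 0.0], [0.003, -0.001, -1.0]]
wrist_force: [-3.0, -1.8, 15.8]
width: 0.0595
grip_force: 31.5
```

```bash
python3 - <<'E'
from cell import sensors, eyes
import cv2,numpy as np
s=sensors.get_state();print(s['torque'])
d=eyes.snapshot("wrist");np.savez("pics/w4.npz",tcp=s["tcp_pos"],rot=s["tcp_rot"],**d)
a=d["image"][:,:,::-1][:420,130:430];e=eyes.snapshot("side")
b=cv2.resize(e["image"][110:194,220:310,::-1],None,fx=5,fy=5,interpolation=2)
cv2.imwrite("pics/c4.png",np.hstack([a,b]))
E
```

```text
[-0.45303668  0.42451366 -0.01349278]
```

View pics/c4.png

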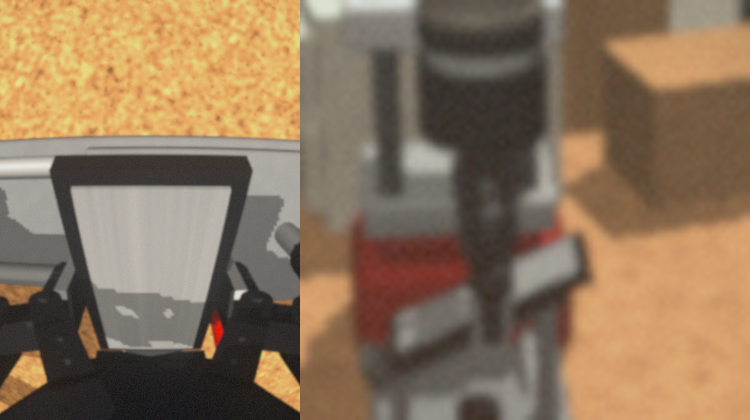

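The mirror is now tilted flat on the ribs: the force jumped, and the side view at (490,320) shows it parallel to the slope. Next I'll slide it down to the lip.

>>> step_arm --motion '[{"slide":[0,0,0.01],"roll":0},{"slide":[-0.0074,0.0014,-0.0035],"roll":0},{"slide":[-0.0074,0.0014,-0.0035],"roll":0},{"slide":[-0.0074,0.0014,-0.0035],"roll":0},{"slide":[-0.0074,0.0014,-0.0035],"roll":0},{"slide":[-0.0074,0.0014,-0.0035],"roll":0},{"slide":[-0.0074,0.0014,-0.0035],"roll":0}]'

```text
t: 9.23
tcp_pos: [0.541, 0.1935, 0.1302]
tcp_rot: [[0.983, -0.185, 0.007], [-0.185, -0.983, 0.001], [0.006, -0.003, -1.0]]
wrist_force: [1.1, -0.8, 9.5]
width: 0.0594
grip_force: 30.9
```

>>> step_arm --motion '[{"slide":[-0.0074,0.0014,-0.0035],"roll":0},{"slide":[-0.0074,0.0014,-0.0035],"roll":0},{"slide":[0,0,0],"roll":0}]'

```text
t: 9.48
tcp_pos: [0.5388, 0.194, 0.1292]
tcp_rot: [[0.983, -0.185, 0.006], [-0.185, -0.983, 0.001], [0.006, -0.003, -1.0]]
wrist_force: [1.3, 0.5, 8.5]
width: 0.0592
grip_force: 30.8
```

>>> step_arm --motion '[{"slide":[-0.0074,0.0014,-0.0035],"roll":0},{"slide":[-0.0074,0.0014,-0.0035],"roll":0},{"slide":[0,0,0],"roll":0}]'

```text
t: 9.73
tcp_pos: [0.5371, 0.1944, 0.1284]
tcp_rot: [[0.983, -0.185, 0.006], [-0.185, -0.983, 0.002], [0.006, -0.003, -1.0]]
wrist_force: [1.3, -0.1, 8.8]
width: 0.0593
grip_force: 30.8
```

>>> step_arm --motion '[{"slide":[-0.0074,0.0014,-0.0035],"roll":0},{"slide":[-0.0037,0.0007,-0.0018],"roll":0},{"slide":[0,0,0],"roll":0}]'

```text
t: 9.98
tcp_pos: [0.536, 0.1945, 0.1278]
tcp_rot: [[0.983, -0.185, 0.007], [-0.185, -0.983, 0.001], [0.006, -0.003, -1.0]]
wrist_force: [1.3, 0.4, 8.3]
width: 0.0595
grip_force: 30.8
```

>>> step_arm --motion '[{"slide":[-0.0074,0.0014,-0.0035],"roll":0},{"slide":[0,0,0],"roll":0}]'

```text
t: 10.15
tcp_pos: [0.5351, 0.1948, 0.1274]
tcp_rot: [[0.983, -0.185, 0.007], [-0.185, -0.983, 0.002], [0.006, -0.003, -1.0]]
wrist_force: [2.5, -0.2, 9.5]
width: 0.0593
grip_force: 30.9
```

>>> step_arm --motion '[{"slide":[-0.0074,0.0014,-0.0035],"roll":0},{"slide":[0,0,0],"roll":0}]'

```text
t: 10.32
tcp_pos: [0.5342, 0.195, 0.127]
tcp_rot: [[0.983, -0.185, 0.007], [-0.185, -0.983, 0.002], [0.006, -0.003, -1.0]]
wrist_force: [1.6, -0.2, 8.8]
width: 0.059
grip_force: 30.9
```

>>> step_arm --motion '[{"slide":[-0.0074,0.0014,-0.0035],"roll":0},{"slide":[0,0,0],"roll":0}]'

```text
t: 10.48
tcp_pos: [0.5333, 0.1952, 0.1265]
tcp_rot: [[0.983, -0.185, 0.007], [-0.185, -0.983, 0.002], [0.006, -0.003, -1.0]]
wrist_force: [0.9, -0.7, 9.9]
width: 0.0595
grip_force: 30.9
```

```bash
python3 - <<'E'
from cell import eyes
import cv2,numpy as np
e=eyes.snapshot("side");np.savez("pics/s5.npz",**e);t=eyes.snapshot("top");np.savez("pics/t5.npz",**t)
b=cv2.resize(e["image"][130:230,225:305,::-1],None,fx=5,fy=5,interpolation=2)
a=cv2.resize(t["image"][170:270,190:270,::-1],None,fx=5,fy=5,interpolation=2)
cv2.imwrite("pics/c5.png",np.hstack([a,b]))
E
```

```text
(no output)
```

View pics/c5.png

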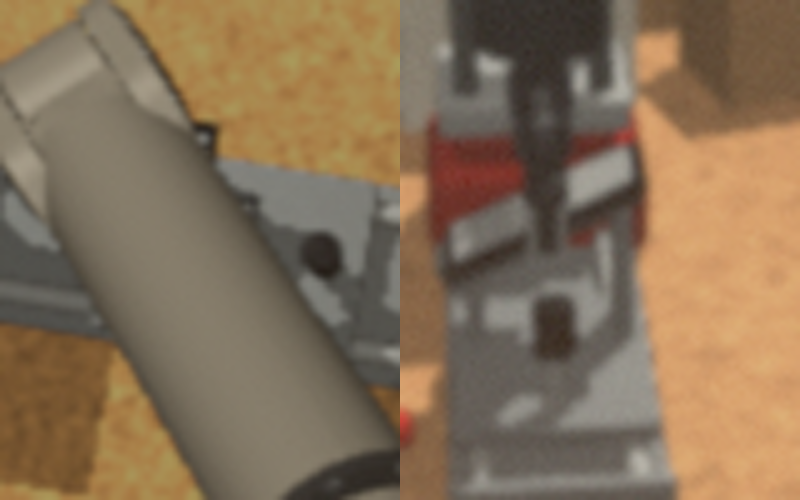

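Top view: the knob is unchanged at (254.4,220.4), so the carriage hasn't moved. Side view: the mirror lies flat on the ribs. I'll trim about 2 mm sideways and keep easing it down to the lip.

>>> step_arm --motion '[{"slide":[0,0,0.008],"roll":0},{"slide":[-0.0015,-0.008,0],"roll":0},{"slide":[-0.0015,-0.008,0],"roll":0},{"slide":[0,0,0],"roll":0}]'

```text
t: 10.92
tcp_pos: [0.5315, 0.1937, 0.1264]
tcp_rot: [[0.983, -0.184, 0.004], [-0.184, -0.983, 0.002], [0.003, -0.003, -1.0]]
wrist_force: [3.1, 2.5, 5.0]
width: 0.0593
grip_force: 30.4
```

>>> step_arm --motion '[{"slide":[-0.0074,0.0014,-0.0035],"roll":0},{"slide":[-0.0037,0.0007,-0.0018],"roll":0},{"slide":[0,0,0],"roll":0}]'

```text
t: 11.17
tcp_pos: [0.5314, 0.1936, 0.1264]
tcp_rot: [[0.983, -0.184, 0.006], [-0.184, -0.983, 0.002], [0.006, -0.003, -1.0]]
wrist_force: [6.2, 1.0, 5.9]
width: 0.0596
grip_force: 30.5
```

>>> step_arm --motion '[{"slide":[-0.0074,0.0014,-0.0035],"roll":0},{"slide":[-0.0037,0.0007,-0.0018],"roll":0},{"slide":[0,0,0],"roll":0}]'

```text
t: 11.42
tcp_pos: [0.5314, 0.1936, 0.1264]
tcp_rot: [[0.983, -0.185, 0.009], [-0.185, -0.983, 0.002], [0.008, -0.004, -1.0]]
wrist_force: [6.8, 1.3, 8.0]
width: 0.0595
grip_force: 30.6
```

The force along the slope has risen and x has stopped, so the mirror is against the lip. Next I'll relax the strain and release.

>>> step_arm --motion '[{"slide":[0.011,-0.002,0.006],"roll":0},{"slide":[0,0,0.002],"roll":0},{"slide":[0,0,0],"roll":0}]'

```text
t: 11.67
tcp_pos: [0.5314, 0.1935, 0.1264]
tcp_rot: [[0.983, -0.185, 0.006], [-0.185, -0.983, 0.002], [0.005, -0.003, -1.0]]
wrist_force: [4.2, 1.4, 3.8]
width: 0.0593
grip_force: 30.3
```

>>> step_arm --motion '[{"slide":[0,0,0],"roll":0},{"slide":[0,0,0],"roll":0},{"slide":[0,0,0],"roll":0},{"slide":[0,0,0],"roll":0},{"slide":[0,0,0],"roll":0},{"slide":[0,0,0],"roll":0}]' --claw 1

```text
t: 12.17
tcp_pos: [0.5281, 0.1928, 0.1249]
tcp_rot: [[0.983, -0.184, -0.001], [-0.184, -0.983, -0.001], [-0.001, 0.001, -1.0]]
wrist_force: [-1.2, 0.7, -0.5]
width: 0.0852
grip_force: 0.0
```

>>> step_arm --motion '[{"slide":[0,0,0.05],"roll":0},{"slide":[0,0,0.1],"roll":0},{"slide":[0,0,0.15],"roll":0},{"slide":[0,0,0.15],"roll":0},{"slide":[0,0,0.15],"roll":0},{"slide":[0,0,0.1],"roll":0},{"slide":[0,0,0.05],"roll":0},{"slide":[0,0,0],"roll":0}]'

```text
t: 12.83
tcp_pos: [0.5295, 0.1934, 0.2174]
tcp_rot: [[0.983, -0.185, 0.003], [-0.185, -0.983, 0.001], [0.003, -0.002, -1.0]]
wrist_force: [-0.2, 0.1, -0.1]
width: 0.0856
grip_force: 0.0
```

```bash
python3 - <<'E'
from cell import sensors,eyes
import cv2,numpy as np
from h import *
s=sensors.get_state();print(s['t'],s['tcp_pos'],np.round(s['tcp_rot'][:,0],4),s['wrist_force'])
d=eyes.snapshot("wrist");d.update(tcp=s["tcp_pos"],rot=s["tcp_rot"]);np.savez("pics/w6.npz",**d);cv2.imwrite("pics/w6.png",d["image"][:,:,::-1])
im=d["image"].astype(int);hsv=cv2.cvtColor(d["image"],cv2.COLOR_RGB2HSV)
# light grey glass blob
m=((hsv[...,2]>95)&(hsv[...,1]<40)).astype(np.uint8)
n,l,st,c=cv2.connectedComponentsWithStats(m)
for i in np.argsort(-st[1:,4])[:5]+1:print("grey",st[i],np.round(c[i],1),cv2.minAreaRect(np.argwhere(l==i)[:,::-1].astype(np.float32)))
m=(hsv[...,2]<45).astype(np.uint8);n,l,st,c=cv2.connectedComponentsWithStats(m)
for i in np.argsort(-st[1:,4])[:5]+1:print("dark",st[i],np.round(c[i],1))
E
```

```text
12.8333 [0.52952024 0.19342513 0.21741458] [ 0.9828 -0.1846  0.0031] [-0.22766995  0.0679502  -0.10288629]
grey [  119   114   323   128 23095] [284.8 167.4] ((278.4057312011719, 176.13949584960938), (321.4021911621094, 126.5264663696289), 2.0454084873199463)
grey [ 238  143   85  129 9417] [280.  203.2] ((280.0, 207.0), (128.0, 84.0), 90.0)
grey [   0  131   83  143 7334] [ 36.6 205.7] ((32.357627868652344, 207.2528839111328), (145.6078643798828, 76.82078552246094), 80.60755157470703)
grey [ 129  215  112   27 1843] [186.3 224.1] ((184.5, 228.0), (26.0, 111.0), 90.0)
grey [503 200  26 106 927] [516.6 252.6] ((516.6172485351562, 252.90643310546875), (17.440814971923828, 106.57655334472656), 6.410839080810547)
dark [  160   306   397   114 20720] [381.4 380.6]
dark [   4  331  109   89 4231] [ 59.2 385.9]
dark [  0 148  48  33 910] [ 21.9 162.5]
dark [152 393  29  27 322] [164.6 409.4]
dark [  0 280  24  40 285] [  8.8 299.8]
```

```bash
cat > fit.py <<'E'
import cv2,numpy as np,sys
from h import *
from scipy.optimize import least_squares
from scipy.spatial.transform import Rotation as Ro
def wproj(d,X):
    p=(X-d["tcp"])@d["rot"];H=d["hand_eye"];p=(p-H[:3,3])@H[:3,:3];r=np.arctan2(np.hypot(p[:,0],p[:,1]),p[:,2]);h=np.hypot(p[:,0],p[:,1])
    return d["mtx"][:2,2]+d["mtx"][0,0]*p[:,:2]/h[:,None]*r[:,None]
def pproj(d,X):
    p=(X-d["position"])@d["attitude"];return d["mtx"][:2,2]+d["mtx"][0,0]*p[:,:2]/p[:,2:]
def glass(img,seed):
    hsv=cv2.cvtColor(img,cv2.COLOR_RGB2HSV);m=((hsv[...,2]>95)&(hsv[...,1]<40)).astype(np.uint8)
    n,l,st,c=cv2.connectedComponentsWithStats(m);k=l[seed[1],seed[0]]
    hull=cv2.convexHull(np.argwhere(l==k)[:,::-1].astype(np.float32)).reshape(-1,1,2)
    e=2
    while len(q:=cv2.approxPolyDP(hull,e,True))>4:e+=.5
    return st[k],q[:,0]
def fit(proj,d,q,x0,yaw0=-10.5,free=6):
    L=np.array([[a*.059,b*.024,.0095] for a,b in((1,1),(1,-1),(-1,-1),(-1,1))])
    f=lambda p:p[:3]+L@Ro.from_euler("ZYX",[p[3],p[4],p[5]],degrees=True).as_matrix().T
    P0=np.r_[x0,yaw0,-25,0];a=proj(d,f(P0));o=[int(np.argmin(np.linalg.norm(q-u,axis=1))) for u in a]
    r=least_squares(lambda p:(proj(d,f(p))-q[o]).ravel(),P0,x_scale=[.01]*3+[1]*3);return r.x,np.abs(r.fun).max(),o,a
E
python3 - <<'E'
from fit import *
d=dict(np.load("pics/w6.npz"))
st,q=glass(d["image"],(280,200));print(st,q.tolist())
x,e,o,a=fit(wproj,d,q,[.534,.192,.118]);print(np.round(x,4),e,o,np.round(a,1).tolist())
E
```

```text
[ 238  143   85  129 9417] [[322.0, 144.0], [309.0, 269.0], [251.0, 270.0], [238.0, 144.0]]
[  0.5337   0.1919   0.1172 -10.7306 -24.6119   0.9385] 0.3580887965658235 [3, 0, 1, 2] [[237.0, 144.3], [321.3, 144.1], [309.3, 269.3], [250.5, 269.3]]
```

The fit puts the mirror at (0.5337, 0.1919, 0.117), tilted 24.6° with yaw -10.7°, so it is seated. On to the handle.

>>> step_arm --motion '[{"slide":[-0.01,-0.06,0],"roll":0},{"slide":[-0.02,-0.15,0],"roll":0},{"slide":[-0.02,-0.2,0],"roll":0},{"slide":[-0.02,-0.2,0],"roll":0},{"slide":[-0.02,-0.14,0],"roll":0},{"slide":[-0.02,-0.058,0],"roll":0},{"slide":[0,0,0],"roll":0},{"slide":[0,0,0],"roll":0}]' --claw 0.2

```text
t: 13.55
tcp_pos: [0.515, 0.0964, 0.2149]
tcp_rot: [[0.983, -0.185, -0.001], [-0.185, -0.983, 0.0], [-0.001, -0.0, -1.0]]
wrist_force: [-0.1, 0.6, -1.0]
width: 0.0508
grip_force: 0.0
```

```bash
python3 - <<'E'
from cell import sensors,eyes
from fit import *
s=sensors.get_state();print(s['t'],s['tcp_pos'],np.round(s['tcp_rot'][:,0],4),s['width'])
d=eyes.snapshot("wrist");d.update(tcp=s["tcp_pos"],rot=s["tcp_rot"]);np.savez("pics/w7.npz",**d)
k=np.array([[.516,.0965,z] for z in(.112,.095,.078)]);u=wproj(d,k);print("exp knob",u)
g=cv2.cvtColor(d["image"],cv2.COLOR_RGB2GRAY);x,y=u[0].astype(int)
print(g[y-40:y+41:4,x-40:x+41:4])
E
```

```text
13.55 [0.51499002 0.09642559 0.21485566] [ 0.9828 -0.1846 -0.0011] 0.050791086599975936
exp knob [[278.2572683  211.48492218]
 [278.41757247 204.34714653]
 [278.55877977 198.08124725]]
[[100 100  97 100 101 103 101 100 119 149 152 151 149 149 149 147 148 104
  104 102 105]
 [100 102 101 101 102  98 101 101 107 148 152 150 153 149 146 150 149 100
  101  99 128]
 [103 103 100 102 101 103 100 101 107 149 127 114 139 150 147 149 149  99
  101 102 113]
 [ 99 102  99  98  94  98 101 101 129 118 104  89  77 118 148 148 145  99
  100 101 112]
 [100  99  96 100  99  98  95 100 133  69  46  49  46  76 108 146 148 100
   99 103 130]
 [104 101  99 100  96 101 101 101  57  42  41  43  43  47  81 102 119  94
  101 103 112]
 [ 98 101  99 101 100  99  98  87  48  47  45  46  43  42  50 101 102  95
  101 101 105]
 [ 97  98 100  99 100  99  99  61  49  63  59  58  56  50  41  91 101  99
  100 102 101]
 [ 99  99 100 100 102  99 102  49  61  54  57  54  54  55  53  78  99  99
  101 100 101]
 [102 101  99  99 101  99 105  50  56  57  56  52  54  60  58  73 101  97
   99 100 101]
 [101  99  99 101 103 102
[... 254 characters left out ...]
7  97  98 123 151 150 101  53  52  50  53  67 138 148 146 116
  128 180 124]
 [ 98  97  99  97 100 145 149 146 146 138 109 108 128 150 147 147 146 126
  143 196 196]
 [ 99  99  99  98 108 149 151 145 148 148 147 151 150 150 150 149 145 107
  129 147 148]
 [ 97  99  99  98 127 150 148 149 150 150 150 147 148 147 150 150 145 100
  100 100 139]
 [100  97  99 100 147 150 154 151 152 150 149 148 149 148 149 151 141 104
  106 105 121]
 [ 98  99 100 105 147 147 149 150 152 149 146 149 149 149 150 147 143 133
  120 125 125]
 [105 100 104 114 116 108 114 121 121 154 143 152 159 162 144 145 174 167
  146 150 162]
 [103 105 121 120 116 114 114 106 113 173 148 169 169 171 170 178 180 167
  163 169 167]]
```

>>> step_arm --motion '[{"slide":[0,0,-0.07],"roll":0},{"slide":[0.004,-0.004,-0.15],"roll":0},{"slide":[0.004,-0.004,-0.16],"roll":0},{"slide":[0,0,-0.16],"roll":0},{"slide":[0,0,-0.16],"roll":0},{"slide":[0,0,-0.11],"roll":0},{"slide":[0,0,-0.07],"roll":0},{"slide":[0,0,-0.03],"roll":0}]'

```text
t: 14.27
tcp_pos: [0.5153, 0.096, 0.1044]
tcp_rot: [[0.983, -0.183, -0.003], [-0.183, -0.983, -0.0], [-0.003, 0.001, -1.0]]
wrist_force: [-0.8, -0.1, -0.6]
width: 0.0514
grip_force: 0.0
```

>>> step_arm --motion '[{"slide":[0,0,0],"roll":0},{"slide":[0,0,0],"roll":0}]' --claw -0.1 --squeeze 20

```text
t: 14.43
tcp_pos: [0.5168, 0.0957, 0.1065]
tcp_rot: [[0.983, -0.184, 0.001], [-0.184, -0.983, 0.0], [0.001, -0.0, -1.0]]
wrist_force: [0.5, 0.1, 0.3]
width: 0.0385
grip_force: 0.0
```

>>> step_arm --motion '[{"slide":[0,0,0],"roll":0},{"slide":[0,0,0],"roll":0},{"slide":[0,0,0],"roll":0},{"slide":[0,0,0],"roll":0}]' --claw -0.5

```text
t: 14.77
tcp_pos: [0.5172, 0.0955, 0.1071]
tcp_rot: [[0.983, -0.184, 0.002], [-0.184, -0.983, 0.001], [0.002, -0.001, -1.0]]
wrist_force: [-0.5, 0.9, 4.4]
width: 0.0253
grip_force: 20.6
```

>>> step_arm --motion '[{"slide":[0.0008,0.004,0],"roll":0},{"slide":[0.0015,0.008,0],"roll":0},{"slide":[0.0023,0.012,0],"roll":0},{"slide":[0.003,0.016,0],"roll":0},{"slide":[0.0038,0.02,0],"roll":0},{"slide":[0.0038,0.02,0],"roll":0},{"slide":[0.0038,0.02,0],"roll":0},{"slide":[0.0038,0.02,0],"roll":0}]'

```text
t: 15.43
tcp_pos: [0.5195, 0.108, 0.1071]
tcp_rot: [[0.983, -0.186, 0.001], [-0.186, -0.983, -0.002], [0.001, 0.002, -1.0]]
wrist_force: [-1.7, -3.0, 7.9]
width: 0.0255
grip_force: 21.1
```

>>> step_arm --motion '[{"slide":[0.0038,0.02,0],"roll":0},{"slide":[0.0038,0.02,0],"roll":0},{"slide":[0.0038,0.02,0],"roll":0},{"slide":[0.0038,0.02,0],"roll":0},{"slide":[0.0038,0.02,0],"roll":0},{"slide":[0.0038,0.02,0],"roll":0},{"slide":[0.0038,0.02,0],"roll":0},{"slide":[0.0038,0.02,0],"roll":0}]'

```text
t: 16.1
tcp_pos: [0.5232, 0.1273, 0.1071]
tcp_rot: [[0.983, -0.186, 0.0], [-0.186, -0.983, -0.002], [0.001, 0.002, -1.0]]
wrist_force: [-1.5, -2.9, 7.3]
width: 0.0254
grip_force: 21.1
```

>>> step_arm --motion '[{"slide":[0.0038,0.02,0],"roll":0},{"slide":[0.0038,0.02,0],"roll":0},{"slide":[0.0038,0.02,0],"roll":0},{"slide":[0.0038,0.02,0],"roll":0},{"slide":[0.0038,0.02,0],"roll":0},{"slide":[0.0038,0.02,0],"roll":0},{"slide":[0.0038,0.02,0],"roll":0},{"slide":[0.0038,0.02,0],"roll":0}]'

```text
t: 16.77
tcp_pos: [0.5268, 0.1465, 0.1071]
tcp_rot: [[0.983, -0.185, 0.0], [-0.185, -0.983, -0.002], [0.001, 0.002, -1.0]]
wrist_force: [-1.7, -1.7, 7.8]
width: 0.0251
grip_force: 21.1
```

>>> step_arm --motion '[{"slide":[0.0038,0.02,0],"roll":0},{"slide":[0.0038,0.02,0],"roll":0},{"slide":[0.0038,0.02,0],"roll":0},{"slide":[0.0038,0.02,0],"roll":0},{"slide":[0.0038,0.02,0],"roll":0},{"slide":[0.0038,0.02,0],"roll":0},{"slide":[0.0038,0.02,0],"roll":0},{"slide":[0.0038,0.02,0],"roll":0}]'

```text
t: 17.43
tcp_pos: [0.5304, 0.1658, 0.1071]
tcp_rot: [[0.983, -0.185, 0.0], [-0.185, -0.983, -0.002], [0.001, 0.002, -1.0]]
wrist_force: [-1.8, -2.5, 8.6]
width: 0.0253
grip_force: 21.1
```

>>> step_arm --motion '[{"slide":[0.0038,0.02,0],"roll":0},{"slide":[0.0038,0.02,0],"roll":0},{"slide":[0.0038,0.02,0],"roll":0},{"slide":[0.0038,0.02,0],"roll":0},{"slide":[0.0038,0.02,0],"roll":0},{"slide":[0.0038,0.02,0],"roll":0},{"slide":[0.0038,0.02,0],"roll":0},{"slide":[0.0038,0.02,0],"roll":0}]'

```text
t: 18.1
tcp_pos: [0.534, 0.1849, 0.1071]
tcp_rot: [[0.983, -0.186, 0.0], [-0.186, -0.983, -0.002], [0.001, 0.002, -1.0]]
wrist_force: [-1.8, -2.5, 7.6]
width: 0.0258
grip_force: 21.1
```

Now about 28 mm from the stop, so I'm slowing the approach.

>>> step_arm --motion '[{"slide":[0.0038,0.02,0],"roll":0},{"slide":[0.0038,0.02,0],"roll":0},{"slide":[0.0038,0.02,0],"roll":0},{"slide":[0.0038,0.02,0],"roll":0},{"slide":[0.0038,0.02,0],"roll":0},{"slide":[0.0034,0.018,0],"roll":0},{"slide":[0.003,0.016,0],"roll":0},{"slide":[0.0026,0.014,0],"roll":0}]'

```text
t: 18.77
tcp_pos: [0.5372, 0.2018, 0.1071]
tcp_rot: [[0.983, -0.185, -0.001], [-0.185, -0.983, -0.004], [0.0, 0.004, -1.0]]
wrist_force: [-3.2, -8.0, 11.0]
width: 0.0253
grip_force: 21.7
```

>>> step_arm --motion '[{"slide":[0.0019,0.01,0],"roll":0},{"slide":[0.0019,0.01,0],"roll":0},{"slide":[0.0015,0.008,0],"roll":0},{"slide":[0.0015,0.008,0],"roll":0},{"slide":[0.0015,0.008,0],"roll":0},{"slide":[0.0015,0.008,0],"roll":0},{"slide":[0.0015,0.008,0],"roll":0},{"slide":[0.0015,0.008,0],"roll":0}]'

```text
t: 19.43
tcp_pos: [0.5373, 0.2019, 0.1068]
tcp_rot: [[0.982, -0.19, -0.007], [-0.19, -0.982, -0.016], [-0.004, 0.017, -1.0]]
wrist_force: [-8.2, -19.7, 19.1]
width: 0.0254
grip_force: 25.5
```

>>> step_arm --motion '[{"slide":[-0.0023,-0.012,0],"roll":0},{"slide":[-0.0023,-0.012,0],"roll":0},{"slide":[-0.0023,-0.012,0],"roll":0},{"slide":[0,0,0],"roll":0}]'

```text
t: 19.77
tcp_pos: [0.5373, 0.2017, 0.1069]
tcp_rot: [[0.982, -0.188, -0.003], [-0.188, -0.982, -0.009], [-0.002, 0.009, -1.0]]
wrist_force: [-4.3, -10.9, 12.5]
width: 0.0256
grip_force: 22.4
```

```bash
python3 - <<'E'
from cell import sensors,eyes
from fit import *
s=sensors.get_state();print(s['t'],s['tcp_pos'],s['wrist_force'],s['torque'])
d=eyes.snapshot("wrist");d.update(tcp=s["tcp_pos"],rot=s["tcp_rot"]);np.savez("pics/w8.npz",**d)
w=np.array([.1855,.9827,0]);tr=(np.array(s['tcp_pos'])-[.5172,.0955,.1071])@w;print("travel",tr)
x0=np.array([.5337,.1919,.1172])+tr*w
L=np.array([[a*.059,b*.024,.0095] for a,b in((1,1),(1,-1),(-1,-1),(-1,1))])
f=x0+L@Ro.from_euler("ZYX",[-10.7,-24.6,0],degrees=True).as_matrix().T
print("wrist expected glass",np.round(wproj(d,f)).tolist())
e=eyes.snapshot("side");np.savez("pics/s8.npz",**e);t=eyes.snapshot("top");np.savez("pics/t8.npz",**t)
print("side exp",np.round(pproj(e,f),1).tolist(),"top exp",np.round(pproj(t,f),1).tolist())
for n,i,p in(("w",d["image"],wproj(d,f)),("s",e["image"],pproj(e,f)),("t",t["image"],pproj(t,f))):
    try:
        hsv=cv2.cvtColor(i,cv2.COLOR_RGB2HSV);m=((hsv[...,2]>95)&(hsv[...,1]<40)).astype(np.uint8)
        c=p.mean(0).astype(int);k=cv2.connectedComponentsWithStats(m);print(n,c,k[2][k[1][c[1],c[0]]],hsv[c[1],c[0]])
    except Exception as ex:print(n,ex)
E
```

```text
19.7667 [0.53726859 0.20174622 0.106904  ] [ -4.28593636 -10.86117816  12.49807648] [-2.02451866  0.90813776 -0.00419411]
travel 0.10813088617832148
wrist expected glass [[-46.0, 217.0], [33.0, 220.0], [148.0, 367.0], [79.0, 355.0]]
side exp [[266.9, 145.9], [267.9, 151.9], [234.2, 167.5], [234.1, 161.2]] top exp [[181.2, 189.1], [196.8, 191.7], [192.6, 229.0], [177.3, 226.4]]
w [ 53 289] [   0  218  110  133 7228] [ 23  18 173]
s [250 156] [     0      0    560    420 182208] [13 53 58]
t [186 209] [178 196  17  33 350] [ 23  20 100]
```

>>> step_arm --motion '[{"slide":[-0.0023,-0.012,0],"roll":0},{"slide":[-0.0023,-0.012,0],"roll":0},{"slide":[0,0,0],"roll":0}]'

```text
t: 20.17
tcp_pos: [0.5372, 0.2016, 0.1069]
tcp_rot: [[0.982, -0.187, -0.001], [-0.187, -0.982, -0.005], [-0.0, 0.005, -1.0]]
wrist_force: [-2.2, -5.3, 9.2]
width: 0.0253
grip_force: 21.5
```

>>> step_arm --motion '[{"slide":[0,0,0],"roll":0},{"slide":[0,0,0],"roll":0},{"slide":[0,0,0],"roll":0},{"slide":[0,0,0],"roll":0}]' --claw 0.15

```text
t: 20.5
tcp_pos: [0.537, 0.2053, 0.1059]
tcp_rot: [[0.983, -0.184, -0.0], [-0.184, -0.983, 0.0], [-0.0, 0.0, -1.0]]
wrist_force: [-0.1, -0.4, -0.1]
width: 0.0488
grip_force: 0.0
```

>>> step_arm --motion '[{"slide":[0,0,0.05],"roll":0},{"slide":[0,0,0.1],"roll":0},{"slide":[0,0,0.18],"roll":0},{"slide":[0,0,0.18],"roll":0},{"slide":[0,0,0.18],"roll":0},{"slide":[0,0,0.18],"roll":0},{"slide":[0,0,0.08],"roll":0},{"slide":[0,0,0],"roll":0}]'

```text
t: 21.17
tcp_pos: [0.5389, 0.206, 0.2237]
tcp_rot: [[0.983, -0.184, 0.006], [-0.184, -0.983, 0.002], [0.006, -0.003, -1.0]]
wrist_force: [0.2, 0.2, -0.5]
width: 0.0489
grip_force: 0.0
```

```bash
python3 - <<'E'
from cell import sensors,eyes
from fit import *
s=sensors.get_state();print(s['t'],s['tcp_pos'],s['wrist_force'])
d=eyes.snapshot("wrist");d.update(tcp=s["tcp_pos"],rot=s["tcp_rot"]);np.savez("pics/w9.npz",**d)
t=eyes.snapshot("top");np.savez("pics/t9.npz",**t)
w=np.array([.1855,.9827,0]);x0=np.array([.5337,.1919,.1172])+.108*w
L=np.array([[a*.059,b*.024,.0095] for a,b in((1,1),(1,-1),(-1,-1),(-1,1))])
f=x0+L@Ro.from_euler("ZYX",[-10.7,-24.6,0],degrees=True).as_matrix().T
u=wproj(d,f);print(np.round(u).tolist())
st,q=glass(d["image"],tuple(u.mean(0).astype(int)));print(st,q.tolist())
if len(q)==4:x,e,o,a=fit(wproj,d,q,x0);print(np.round(x,4),e,o,"exp",x0)
# knob
g=cv2.cvtColor(d["image"],cv2.COLOR_RGB2GRAY);k=wproj(d,np.array([[.5363,.2026,.112]]))[0];print("knob exp",k)
x,y=k.astype(int);print(g[y-24:y+25:3,x-27:x+28:3])
# grey profile along slideway axis through top view
T0=np.load("pics/top0.npz")
for off in(-.045,.045):
  for n,D in(("t0",T0),("t9",t)):
    P=np.array([[.516,.0965,.04]])+np.array([.9827,-.1855,0])*off+w*np.arange(-.06,.36,.006)[:,None]
    uu=pproj(D,P);print(n,off,[int(cv2.getRectSubPix(cv2.cvtColor(D["image"],cv2.COLOR_RGB2GRAY),(1,1),tuple(map(float,v)))[0,0]) for v in uu])
E
```

```text
21.1667 [0.53889755 0.20601952 0.22372558] [ 0.15749746  0.15171688 -0.45145046]
[[102.0, 159.0], [167.0, 156.0], [199.0, 272.0], [148.0, 269.0]]
[ 102  156   95  116 6794] [[194.0, 271.0], [148.0, 269.0], [102.0, 159.0], [167.0, 156.0]]
[  0.5526   0.3023   0.1111 -11.1273 -23.3825   1.1765] 1.990525232867526 [2, 3, 0, 1] exp [0.553734  0.2980316 0.1172   ]
knob exp [284.32793305 212.29894509]
[[104 104 101 104 104 103 143 112  91  68  61  62  67 110 143 147 155 141
   99]
 [103 107 102 105 107 115 127  61  46  47  48  49  44  68 102 110 139 138
  102]
 [106 101 104 106 104 111  57  44  46  47  46  47  49  46  70 103 106 105
  102]
 [102 104 102 102 104 101  48  47  47  49  53  48  46  45  57  98 102 101
  103]
 [103 104 104 101 113  74  49  51  59  59  61  60  61  47  48  78 106 103
  102]
 [103 103 105 102 114  59  54  63  61  60  61  59  60  61  47  69 104 100
  104]
 [103 102 103 101 126  58  57  58  58  59  59  59  64  59  55  57 101 104
  106]
 [102 100 102 108 135  54  56  57  57  58  57  59  59  62  62  54  98 101
  104]
 [101 102 104 131 143  58  56  53  55  54  55  56  60 
[... 1308 characters left out ...]
 109, 109, 110]
t0 0.045 [122, 133, 149, 150, 148, 124, 93, 117, 122, 122, 123, 123, 124, 124, 124, 124, 126, 126, 125, 124, 125, 121, 111, 83, 52, 48, 70, 62, 46, 46, 58, 73, 105, 123, 135, 151, 152, 149, 150, 152, 150, 150, 154, 151, 149, 153, 152, 150, 152, 154, 151, 148, 113, 94, 61, 39, 42, 50, 54, 66, 97, 99, 125, 158, 124, 92, 158, 169, 168, 168]
t9 0.045 [125, 134, 152, 153, 151, 151, 154, 151, 151, 153, 151, 150, 154, 153, 151, 152, 153, 150, 151, 154, 152, 151, 152, 96, 63, 62, 78, 90, 98, 106, 111, 116, 120, 123, 126, 129, 130, 132, 133, 133, 133, 132, 130, 128, 125, 121, 118, 114, 130, 137, 138, 139, 106, 53, 49, 39, 43, 51, 54, 68, 99, 101, 127, 162, 127, 95, 161, 171, 171, 171]
```

The three unobstructed glass corners match the seated pose to within about 1 px. The deck edge now lines up with the press front, and the 108 mm measured travel equals the initial gap. The gripper is clear, so I'm handing the job in.

```bash
python3 -c "
from cell import workorder
print(workorder.job_done())"
```

```text
the job is handed in; nothing more can be done
None
```

The job is handed in: the long mirror lies glass up on the carriage's rests against the lip, released, and the carriage stands at its end stop by the press; no verdict came back, and the end position rests on camera and force readings.

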